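# Sweep loose jar lids into the lid bay

## Robot

A 6-joint arm with a two-finger parallel gripper is mounted at the origin on the work surface. World frame = base frame: x ahead of the robot, y to its left, z up, the work surface at z = 0. Lengths are in m, angles in rad, forces in N, time in s.
With the tool pointing down it reaches from about 0.3 to 1 m from the base axis. Payload 5.1 kg.
Tool frame: the origin (TCP) lies at the very end of the fingers, on their centre line; the grasp point (between the pads) lies 19 mm behind it (tcp_to_grasp is the distance from the TCP to the grasp point, in m); y points along the fingers, x is the direction in which the jaws open and shut, and the axes are right-handed (so a half turn about y gives the same grasp; the last joint's range is limited). The gripper opens to 95 mm and grips with 3 to 60 N. Pads are 20 mm wide; open, the fingers measure 119 mm over their backs; the gripper's body (75 mm by 180 mm) begins 59 mm behind the grasp point.
Start: joints at [1.166, 0.124, 1.65, -0, 1.367, -0.083], TCP at [0.206, 0.617, 0.215] pointing down, gripper open.
Joint ranges: [-2.61, 2.61], [-1.02, 2.33], [0.03, 2.71], [-1.35, 4.49], [0.32, 2.68], [-2.91, 2.91]. Speed limits (rad/s): [2.57, 2.57, 3.14, 3.14, 3.14, 3.14].

## Interface

Orientations are given as a unit quaternion [w, x, y, z].
In Python, from cell import sense, get_image, hand_in, outline_of, tcp_to_grasp gives the robot as it stands.
- The arm moves only by the shell command python3 -m crank 'ROWS'. ROWS is a JSON object of lists of equal length, an entry for each row: "linear": the shift along the world's x, y, z in cm, a list of three; "twist": the turn, a rotation vector about the world's x, y, z in rad, a list of three; "gripper": the closure, from 0 (fully open) to 1 (shut). In form: {"linear": [[tx, ty, tz], ...], "twist": [[ax, ay, az], ...], "gripper": [gripper, ...]}. A call has 1 to 10 rows; each row shifts and turns the commanded pose from where the row before left it; what a row does not reach is not made up. A row lasts 1/10 s, in which the tool goes at most 50 mm and 8.59 degrees, less where a joint would pass 70% of its speed; a pose out of reach is approached as far as the arm can. A call with a gripper value outside its range is refused whole. The fingers move at their own pace and stop on an object; the grip force is fixed at half the most. Time passes only in rows, so rows that do not move let the fingers close. It gives the time, the measured TCP pose, the force and the opening at its end, in the units of the state.
- sense(): the state, without advancing time (a new reading comes with each control period).
- get_image(name): name is "side" or "top" or "wrist"; returns a dict with "img" (420x560x3 uint8, red, green, blue), "depth" (420x560 float32, m along the optical axis (not along the pixel's ray), 0 where there is no reading), "mtx" (3x3 intrinsics, pixels), "camera_from_world" (4x4, takes a point from world to camera coordinates). Camera axes: x right, y down, z forward; pixel columns grow to the right and rows downward; lengths in m; the calibration is good to about 2 mm. The wrist camera is an equidistant fisheye: a pixel r from the principal point sees the ray r / f radians off the axis. A picture is of the moment at which its call begins.
- hand_in(): hands the job in, once; it reports no verdict.
Trained networks look in the newest picture that a camera, given by its name, has taken for a name from the list of things; names that differ only in an ending like _2 or _b are one class to them, and where a whole thing is asked for, a point or a joint stands for the part that bears it (a point fixed in the world has none). Each returns a list of dicts, best first, with "score" (0 to 1); they miss things now and then, are a little off and sometimes report something else, mostly with a low value. They report only what shows in the picture. A call takes as long as a camera call.
- outline_of(camera, name): "pixels" (420x560 bool, what is visible of it) and "extent" ([left, top, right, bottom] in pixels, round what is visible of it).
The state is a dict: "t": time; "joint_positions": joint angles; "joint_velocities": joint speeds; "joint_efforts": joint torques, N m; "position": TCP position; "orientation": TCP orientation; "force": force on the tool from outside, world axes, zero at the start; "torque": the same for the moment, N m; "opening": finger opening in m.
Only numpy, scipy, OpenCV 4.12 (cv2) and the standard library are available. Lean on these libraries where they do the work, as an engineer would, in place of code of your own. Each camera call takes 0.05 s, during which the arm holds its last target. There are 200 camera calls.

## Task

Clear the bench for filling: sweep the three loose jar lids along the bench with the fingers, through the open side of the low steel bay, until each lies flat and wholly inside it. Only push them - do not pick them up or flick them - and leave the two closed jars among them, and everything else, standing where they are. Finish with the fingers clear of everything.

Things in the scene. Friction and masses are not known exactly. Their poses are not given: they have to be found in the camera images.
- lidA_center (a point): one of three identical loose gold-coloured metal jar lids, round, 58 mm across and 14 mm high, about 15 g, lying flat on the bench; the point is its centre, 7 mm above the bench, z up
- lidB_center (a point): one of three identical loose gold-coloured metal jar lids, round, 58 mm across and 14 mm high, about 15 g, lying flat on the bench; the point is its centre, 7 mm above the bench, z up
- lidC_center (a point): one of three identical loose gold-coloured metal jar lids, round, 58 mm across and 14 mm high, about 15 g, lying flat on the bench; the point is its centre, 7 mm above the bench, z up
- lidA: the same lid as lidA_center, origin at the centre of its underside
- lidB: the same lid as lidB_center, origin at the centre of its underside
- lidC: the same lid as lidC_center, origin at the centre of its underside
- bay: the lid bay: a low three-sided fence of bare steel strip screwed to the bench, open at the top and on one side, without a floor of its own (the bench is its floor). Origin at the middle of its open side, on the bench; its own y axis points out of the opening, x along the opening. Inside 200 mm wide (x -100 to +100 mm) and 130 mm deep (y 0 to -130 mm); fence 30 mm high, 5 mm thick. Its place and yaw vary (the opening looks roughly to the robot's left)
- jarA: a closed, filled little jar, 52 mm across and 60 mm high, with its gold lid on, standing among the loose lids (gripper and arm can pass over it); origin at the centre of its underside; must stay put
- jarB: a closed, filled little jar, 52 mm across and 60 mm high, with its gold lid on, standing among the loose lids (gripper and arm can pass over it); origin at the centre of its underside; must stay put
- soda: bystander: orange drink bottle, 64 mm across, 200 mm high, upright; origin under its centre
- can: bystander: flat tin, 100 mm across, 55 mm high; origin under its centre
- talljar: bystander: tall green jar with gold lid, 72 mm across, 110 mm high; origin under its centre
- spatula: bystander: a spatula lying on the bench beyond the work; origin under its middle, x along it
- sachets: bystander: cardboard box 90 x 60 x 45 mm at the robot's right; origin under its centre

How it is judged:
At the end, for the whole second after the job is handed in: All three loose lids lie flat (tilt under 0.2 rad, centre under 15 mm high) and still on the bench between the fences, each centre at least 25 mm inside the line of the bay's open side (y of lidA_center in the frame of bay between -0.13 and -0.025 m and x of lidA_center in the frame of bay between -0.1 and 0.1 m and height (world z) of each of lidA_center, lidB_center, lidC_center below 0.015 m and angle between each of lidA_center, lidB_center, lidC_center's own z axis and vertical below 0.2 rad and linear speed of each of lidA, lidB, lidC below 0.02 m/s and y of lidB_center in the frame of bay between -0.13 and -0.025 m and x of lidB_center in the frame of bay between -0.1 and 0.1 m and y of lidC_center in the frame of bay between -0.13 and -0.025 m and x of lidC_center in the frame of bay between -0.1 and 0.1 m); the robot touches nothing.
It fails at once if a lid is picked up: its centre rises more than 20 mm above the bench (height (world z) of any of lidA_center, lidB_center, lidC_center above 0.02 m).
It fails at once if a lid is flicked: it moves faster than 0.8 m/s (linear speed of any of lidA, lidB, lidC above 0.8 m/s).
It fails at once if a jar, bottle, tin, box or the spatula is shifted more than 12 mm (distance of any of jarA, jarB, soda, can, talljar, spatula, sachets from where it was at the start of the episode above 0.012 m).
It also fails if it takes over 67 s, if anything falls off the work surface, if the arm or the gripper's body presses on something with over 40 N, if the wrist force passes 120 N, or if a joint passes its speed limit or range.

## Working session

There is one attempt and no reset: what is moved stays moved. The work goes in short steps, Python scripts to look and compute and a shell command to move; the robot and the scene stay as the last step left them, time stands still between calls to the robot, and variables do not carry over. Pictures are saved under pics/ and viewed, on a budget of 10 in all, crops included, one or two more only if the job needs it, and the job is handed in when it is done.

```bash
mkdir -p pics; ls; cat > h.py <<'E'
import numpy as np, cv2
from cell import sense, get_image, outline_of
def save(n,f,sc=1):
    d=get_image(n); cv2.imwrite('pics/'+f,d['img'][:,:,::-1]); return d
def world(d,z=None):
    """per-pixel world points from depth (pinhole)"""
    K=np.array(d['mtx']);T=np.linalg.inv(np.array(d['camera_from_world']))
    v,u=np.mgrid[0:420,0:560]; D=d['depth']
    P=np.stack([(u-K[0,2])/K[0,0]*D,(v-K[1,2])/K[1,1]*D,D],-1)
    return P@T[:3,:3].T+T[:3,3]
def proj(d,p):
    q=np.array(d['camera_from_world'])@np.append(p,1); K=np.array(d['mtx']); r=K@q[:3]; return r[:2]/r[2]
E
python3 - <<'E'
from h import *
s=sense();print(s['t'],s['position'],s['orientation'],s['force'],s['opening'])
d=save('top','top0.png');P=world(d)
np.set_printoptions(precision=4,suppress=True)
for n in ['lidA_center','lidA','bay','jarA','soda','can','talljar','spatula','sachets']:
    for o in outline_of('top',n):
        m=o['pixels']&(d['depth']>0); p=P[m]
        if len(p)==0: continue
        print(n,round(o['score'],2),o['extent'],m.sum(),'med',np.median(p,0),'lo',np.percentile(p,2,axis=0),'hi',np.percentile(p,98,axis=0))
e=save('side','side0.png')
E
```

```text
pics
0.0 [0.20534894 0.61604724 0.21339241] [-0.57326255  0.57401763  0.41282334 -0.41406606] [ 0.289431   -0.28566673 -0.44811089] 0.09527352344070548
lidA_center 0.72 [247.2, 235.9, 265.2, 262.2] 417 med [0.5168 0.0714 0.0138] lo [ 0.4914  0.0457 -0.0007] hi [0.5425 0.0981 0.019 ]
lidA_center 0.65 [81.1, 185.4, 122.8, 222.8] 978 med [0.6218 0.4427 0.1066] lo [0.5913 0.4217 0.0137] hi [0.6549 0.4842 0.1143]
lidA 0.59 [244.1, 241.8, 268.0, 257.6] 384 med [0.5145 0.0713 0.014 ] lo [0.4915 0.0456 0.0055] hi [0.5398 0.0973 0.0192]
lidA 0.49 [356.9, 217.0, 419.1, 301.6] 641 med [ 0.4644 -0.3114  0.0242] lo [ 0.3849 -0.3356 -0.0013] hi [ 0.5906 -0.1943  0.0348]
bay 0.84 [359.3, 216.9, 419.1, 301.3] 607 med [ 0.457  -0.3116  0.024 ] lo [ 0.3851 -0.3341 -0.0013] hi [ 0.5904 -0.1976  0.0349]
jarA 0.87 [300.1, 270.7, 321.2, 295.7] 353 med [ 0.4373 -0.0594  0.0593] lo [ 0.4132 -0.0836  0.0031] hi [ 0.4585 -0.0376  0.0653]
soda 0.73 [203.7, 125.7, 236.5, 160.9] 792 med [0.7639 0.1522 0.1323] lo [0.7443 0.1292 0.013 ] hi [0.7972 0.1864 0.202 ]
can 0.92 [264.8, 129.6, 304.3, 171.1] 1257 med [ 0.7594 -0.0002  0.0541] lo [ 0.7161 -0.0452  0.022 ] hi [0.8062 0.0432 0.0605]
can 0.45 [288.4, 196.4, 309.6, 219.0] 341 med [ 0.6199 -0.0361  0.0589] lo [ 0.599  -0.0594  0.0197] hi [ 0.6427 -0.0133  0.0652]
talljar 0.93 [80.2, 187.8, 122.3, 222.5] 974 med [0.6221 0.4427 0.1066] lo [0.5919 0.4217 0.0135] hi [0.6561 0.4842 0.1143]
spatula 0.69 [339.3, 133.7, 451.6, 168.2] 1400 med [ 0.755  -0.2152  0.0045] lo [ 0.7329 -0.4141 -0.0025] hi [ 0.7967 -0.1477  0.0226]
```

View pics/top0.png

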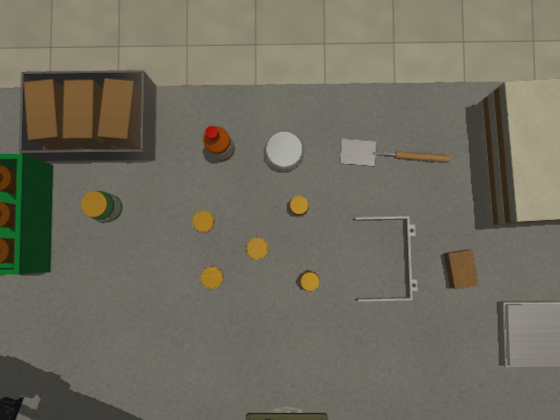

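The top view shows loose lids at about (203,222), (257,248) and (211,278), and jars at (299,205) and (309,281). The bay opens to the left, with its opening ends at (357,218) and (357,299). Next I'll work out exact positions.

```bash
cat >> h.py <<'E'
def ray(d,uv,z):
    K=np.array(d['mtx']);T=np.linalg.inv(np.array(d['camera_from_world']))
    r=T[:3,:3]@np.linalg.inv(K)@np.array([*uv,1.]);c=T[:3,3];return c+r*(z-c[2])/r[2]
def golds(d):
    """gold round tops: world xy using top height from depth"""
    P=world(d);h=cv2.cvtColor(d['img'],cv2.COLOR_RGB2HSV)
    m=cv2.inRange(h,(15,140,120),(32,255,255))
    n,l,st,c=cv2.connectedComponentsWithStats(m); out=[]
    for i in range(1,n):
        if st[i,4]<60: continue
        z=np.median(P[l==i][:,2]); top=(l==i)&(abs(P[...,2]-z)<.006)
        out.append((np.r_[ray(d,c[i],z)[:2],z],st[i,4]))
    return out
E
python3 - <<'E'
from h import *
np.set_printoptions(precision=4,suppress=True)
d=get_image('top')
for o in golds(d): print(o)
P=world(d)
m=(P[...,2]>.024)&(P[...,2]<.036)&(P[...,0]>.33)&(P[...,0]<.66)&(P[...,1]<-.15)&(P[...,1]>-.4)
m=m.astype(np.uint8);n,l,st,c=cv2.connectedComponentsWithStats(m,connectivity=8)
i=1+np.argmax(st[1:,4]);q=P[l==i][:,:2];print(n,st[i],'rect',cv2.minAreaRect(q.astype(np.float32)))
print(cv2.boxPoints(cv2.minAreaRect(q.astype(np.float32))))
back=q[q[:,1]<-.3];far=q[(q[:,0]>.57)&(q[:,1]>-.3)];near=q[(q[:,0]<.42)&(q[:,1]>-.3)]
for s in (back,far,near): print(len(s),s.mean(0),cv2.fitLine(s.astype(np.float32),cv2.DIST_L2,0,.01,.01).ravel(),s.min(0),s.max(0))
print(d['camera_from_world'],d['mtx'])
from scipy.spatial.transform import Rotation as R
o=sense()['orientation'];print(R.from_quat([*o[1:],o[0]]).as_matrix())
E
```

```text
(array([0.8752, 0.4039, 0.14  ]), np.int32(720))
(array([0.8856, 0.5828, 0.1399]), np.int32(722))
(array([0.8756, 0.4891, 0.1399]), np.int32(927))
(array([0.8415, 0.5787, 0.1401]), np.int32(170))
(array([0.6252, 0.4581, 0.1099]), np.int32(510))
(array([ 0.6235, -0.0356,  0.0601]), np.int32(264))
(array([0.5873, 0.2107, 0.0139]), np.int32(367))
(array([0.5163, 0.0721, 0.0138]), np.int32(373))
(array([ 0.4541, -0.4399,  0.0452]), np.int32(84))
(array([0.4433, 0.1877, 0.0138]), np.int32(386))
(array([ 0.4346, -0.0605,  0.0605]), np.int32(272))
2 [356 217  57  85 425] rect ((0.48856741189956665, -0.24845051765441895), (0.21039772033691406, 0.13570980727672577), 0.8127349019050598)
[[ 0.3824 -0.1821]
 [ 0.3843 -0.3178]
 [ 0.5947 -0.3148]
 [ 0.5928 -0.1791]]
226 [ 0.4846 -0.312 ] [ 0.9999  0.0105  0.4846 -0.312 ] [ 0.3847 -0.3175] [ 0.5927 -0.3003]
97 [ 0.5908 -0.2375] [ 0.0204 -0.9998  0.5908 -0.2375] [ 0.5881 -0.299 ] [ 0.5934 -0.1804]
102 [ 0.3864 -0.2397] [ 0.0101 -0.9999  0.3864 -0.2397] [ 0.3825 -0.2996] [ 0.3897 -0.182 ]
[[-0.0061 -0.9998 -0.0186  0.013 ]
 [-0.9976  0.0074 -0.0695  0.6024]
 [ 0.0696  0.0181 -0.9974  1.3256]
 [ 0.      0.      0.      1.    ]] [[527.7294   0.     281.1353]
 [  0.     527.7294 214.2244]
 [  0.       0.       1.    ]]
[[ 0.3163 -0.     -0.9487]
 [ 0.9487  0.      0.3163]
 [ 0.     -1.      0.    ]]
```

```bash
python3 -m crank '{"linear":[[2.6,-4.1,0],[2.6,-4.1,0],[2.6,-4.1,0],[2.6,-4.1,0],[2.6,-4.1,0],[2.6,-4.1,0],[2.6,-4.1,0],[2.6,-4.1,0],[2.6,-4.1,0],[2.6,-4.1,0]],"twist":[[0,0,-0.125],[0,0,-0.125],[0,0,-0.125],[0,0,-0.125],[0,0,-0.125],[0,0,-0.125],[0,0,-0.125],[0,0,-0.125],[0,0,-0.125],[0,0,-0.125]],"gripper":[0.68,0.68,0.68,0.68,0.68,0.68,0.68,0.68,0.68,0.68]}'
```

```text
t: 1.6
position: [0.4664, 0.2048, 0.2151]
orientation: [0.707, -0.707, 0.002, -0.003]
force: [0.0, 1.1, 0.0]
opening: 0.0307
```

```bash
python3 -m crank '{"linear":[[1.7,-2.5,-3],[1.7,-2.5,-3],[1.6,-2.4,-3],[0,0,-3],[0,0,-3],[0,0,-2.5],[0,0,-2],[0,0,-1],[0,0,-0.5],[0,0,0]],"twist":[[0,0,0],[0,0,0],[0,0,0],[0,0,0],[0,0,0],[0,0,0],[0,0,0],[0,0,0],[0,0,0],[0,0,0]],"gripper":[0.68,0.68,0.68,0.68,0.68,0.68,0.68,0.68,0.68,0.68]}'
python3 - <<'E'
from h import *
d=save('side','s1.png');save('wrist','w1.png');s=sense();print(s['position'],s['force'])
E
```

```text
t: 2.6
position: [0.5157, 0.1327, 0.0047]
orientation: [-0.707, 0.707, -0.0, 0.0]
force: [-0.3, -0.2, 0.3]
opening: 0.0305
[0.5165835  0.13281621 0.00583871] [-0.43836467  0.00142734 -0.10555969]
```

View pics/s1.png

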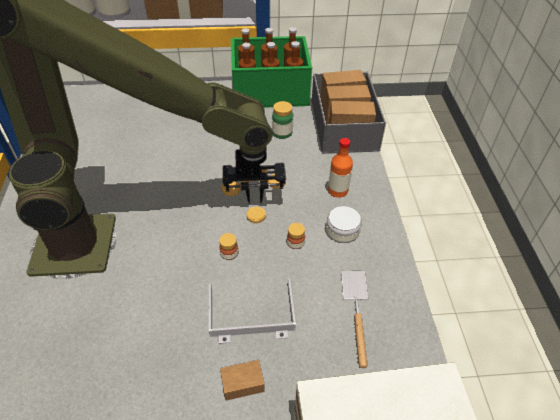

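View pics/w1.png

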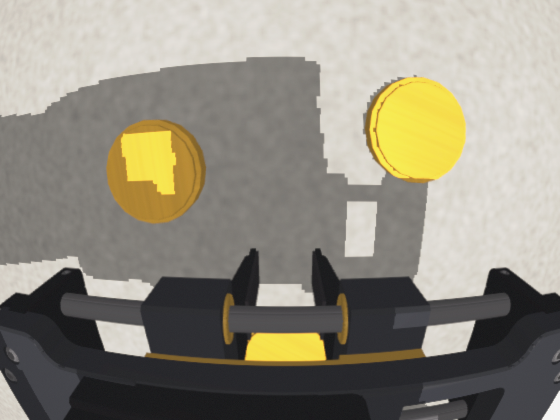

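The side view shows the first lid at (257,214), right in front of the fingers and centred on them. The wrist view shows the other two lids clear behind. Pushing now.

```bash
python3 -m crank '{"linear":[[0,-1,0],[0,-0.8,0],[0,-0.8,0],[-0.1,-1.2,0],[-0.1,-1.5,0],[-0.1,-1.5,0],[-0.1,-1.5,0],[-0.1,-1.5,0],[-0.1,-1.5,0],[-0.1,-1.5,0]],"twist":[[0,0,0],[0,0,0],[0,0,0],[0,0,0],[0,0,0],[0,0,0],[0,0,0],[0,0,0],[0,0,0],[0,0,0]],"gripper":[0.68,0.68,0.68,0.68,0.68,0.68,0.68,0.68,0.68,0.68]}'
python3 - <<'E'
from h import *
for n in ('top',):
  for o in golds(get_image(n)): print(o)
E
python3 -m crank '{"linear":[[-0.1,-1.2,0],[-0.1,-1.5,0],[-0.1,-1.5,0],[-0.1,-1.5,0],[-0.1,-1.5,0],[-0.1,-1.5,0],[-0.1,-1.5,0],[-0.1,-1.5,0],[-0.1,-1,0],[0,-0.5,0]],"twist":[[0,0,0],[0,0,0],[0,0,0],[0,0,0],[0,0,0],[0,0,0],[0,0,0],[0,0,0],[0,0,0],[0,0,0]],"gripper":[0.68,0.68,0.68,0.68,0.68,0.68,0.68,0.68,0.68,0.68]}'
python3 - <<'E'
from h import *
d=save('side','s2.png')
for n in ('side','top'):
  for o in golds(get_image(n)): print(n,o)
E
```

```text
t: 3.7
position: [0.5084, 0.0032, 0.0046]
orientation: [-0.707, 0.707, -0.0, 0.0]
force: [0.2, 0.2, -0.8]
opening: 0.0304
(array([0.84564461, 0.40341719, 0.14001312]), np.int32(1351))
(array([0.8500819 , 0.57924407, 0.13977287]), np.int32(1551))
(array([0.84976869, 0.48930333, 0.13992696]), np.int32(1537))
(array([0.62525871, 0.45796207, 0.10997425]), np.int32(511))
(array([ 0.62347406, -0.03548291,  0.06006706]), np.int32(265))
(array([0.58717083, 0.21069962, 0.01339652]), np.int32(370))
(array([ 0.46238242, -0.44071496,  0.04526915]), np.int32(763))
(array([0.44328811, 0.18772493, 0.01337757]), np.int32(386))
(array([ 0.43430515, -0.06922648,  0.05982315]), np.int32(152))
t: 4.75
position: [0.4995, -0.1285, 0.0047]
orientation: [0.707, -0.707, 0.001, -0.001]
force: [0.7, -0.1, -0.5]
opening: 0.0302
side (array([ 0.17990243,  1.20726403, -0.0319572 ]), np.int32(2922))
side (array([0.62664637, 0.45226001, 0.1113219 ]), np.int32(215))
side (array([-0.64747382,  1.21068181, -0.56188734]), np.int32(64))
side (array([0.59534465, 0.20469994, 0.0153036 ]), np.int32(135))
side (array([ 0.62535635, -0.0417218 ,  0.06096214]), np.int32(188))
side (array([ 0.50046715, -0.16901431,  0.0151779 ]), np.int32(320))
top (array([0.84521483, 0.40385971, 0.13989479]), np.int32(1343))
top (array([0.85009098, 0.57918275, 0.13976834]), np.int32(1557))
top (array([0.84996582, 0.48911999, 0.13995237]), np.int32(1557))
top (array([0.62529756, 0.45788635, 0.11008322]), np.int32(510))
top (array([ 0.62346908, -0.03548205,  0.06012367]), np.int32(265))
top (array([0.58718849, 0.21069237, 0.01382642]), np.int32(369))
top (array([ 0.46256766, -0.44034735,  0.04541669]), np.int32(771))
top (array([0.44337781, 0.18767747, 0.01397992]), np.int32(387))
top (array([ 0.43829438, -0.04968983,  0.06051241]), np.int32(113))
```

View pics/s2.png

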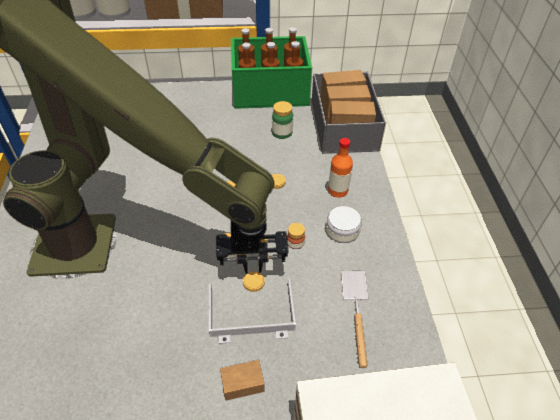

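The side view shows the lid at (254,283), ahead of the fingers and entering the bay. I'll push it deep, then back off and lift.

```bash
python3 -m crank '{"linear":[[-0.1,-0.8,0],[-0.1,-1.2,0],[-0.1,-1.4,0],[-0.1,-1.4,0],[-0.1,-1.4,0],[-0.1,-1.4,0],[-0.1,-1.2,0],[-0.1,-0.9,0],[0,-0.6,0],[0,-0.4,0]],"twist":[[0,0,0],[0,0,0],[0,0,0],[0,0,0],[0,0,0],[0,0,0],[0,0,0],[0,0,0],[0,0,0],[0,0,0]],"gripper":[0.68,0.68,0.68,0.68,0.68,0.68,0.68,0.68,0.68,0.68]}'
python3 -m crank '{"linear":[[0,0,0],[0,1,0],[0,1.5,0.5],[0,1,3],[0,1,4],[0,4,3],[0,4.8,0],[0,4.8,0],[0,4.8,0],[0,4.8,0]],"twist":[[0,0,0],[0,0,0],[0,0,0],[0,0,0],[0,0,0],[0,0,0],[0,0,0],[0,0,0],[0,0,0],[0,0,0]],"gripper":[0.68,0.68,0.68,0.68,0.68,0.68,0.68,0.68,0.68,0.68]}'
python3 - <<'E'
from h import *
for n in ('side','top'):
  for o in golds(get_image(n)):
    if o[0][2]<.07 and o[0][2]>0 : print(n,o)
E
```

```text
t: 5.9
position: [0.4915, -0.2349, 0.0046]
orientation: [0.707, -0.707, 0.001, -0.0]
force: [-0.0, -0.4, 0.3]
opening: 0.0304
t: 6.9
position: [0.4906, 0.0458, 0.1102]
orientation: [0.707, -0.707, -0.0, -0.0]
force: [1.1, 0.3, -1.3]
opening: 0.0301
side (array([0.59268714, 0.19925389, 0.01454182]), np.int32(124))
side (array([0.43905697, 0.18227709, 0.01526733]), np.int32(110))
side (array([ 0.62529576, -0.04118117,  0.06129306]), np.int32(187))
side (array([ 0.43679169, -0.06568638,  0.06101252]), np.int32(202))
side (array([ 0.49266667, -0.27345898,  0.01546423]), np.int32(340))
top (array([ 0.6235874 , -0.03547773,  0.05984709]), np.int32(265))
top (array([0.58719124, 0.2107003 , 0.01377906]), np.int32(369))
top (array([ 0.49116847, -0.27098966,  0.01363653]), np.int32(388))
top (array([ 0.46235444, -0.44091411,  0.0452077 ]), np.int32(754))
top (array([0.44417983, 0.19669965, 0.01344461]), np.int32(242))
top (array([ 0.43499002, -0.06054272,  0.06045782]), np.int32(277))
```

```bash
python3 -m crank '{"linear":[[2.2,4.4,0],[2.2,4.4,0],[2.2,4.4,0],[2.3,4.4,0],[2.2,4.4,0],[0,0,-2.5],[0,0,-3],[0,0,-3],[0,0,-1.4],[0,0,-0.6]],"twist":[[0,0,-0.054],[0,0,-0.054],[0,0,-0.054],[0,0,-0.054],[0,0,-0.054],[0,0,0],[0,0,0],[0,0,0],[0,0,0],[0,0,0]],"gripper":[0.68,0.68,0.68,0.68,0.68,0.68,0.68,0.68,0.68,0.68]}'
```

```text
t: 8.0
position: [0.601, 0.2621, 0.0027]
orientation: [-0.7, 0.701, -0.097, 0.094]
force: [0.0, -0.3, -0.1]
opening: 0.0307
```

```bash
python3 -m crank '{"linear":[[-0.2,-0.8,0.2],[-0.2,-0.8,0],[-0.2,-0.9,0],[-0.35,-1.3,0],[-0.4,-1.5,0],[-0.4,-1.5,0],[-0.4,-1.5,0],[-0.4,-1.5,0],[-0.4,-1.5,0],[-0.4,-1.4,0]],"twist":[[0,0,0],[0,0,0],[0,0,0],[0,0,0],[0,0,0],[0,0,0],[0,0,0],[0,0,0],[0,0,0],[0,0,0]],"gripper":[0.68,0.68,0.68,0.68,0.68,0.68,0.68,0.68,0.68,0.68]}'
python3 - <<'E'
from h import *
for n in ('side','top'):
  for o in golds(get_image(n)):
    if o[0][2]<.07 and o[0][2]>0 : print(n,o)
E
```

```text
t: 9.0
position: [0.5687, 0.1342, 0.0066]
orientation: [-0.701, 0.701, -0.096, 0.096]
force: [0.6, -0.2, -0.3]
opening: 0.0305
side (array([0.44633258, 0.18633135, 0.01522443]), np.int32(94))
side (array([0.56008371, 0.0933799 , 0.01553382]), np.int32(220))
side (array([ 0.62553501, -0.04114297,  0.06084331]), np.int32(189))
side (array([ 0.43672777, -0.06571023,  0.06130124]), np.int32(200))
side (array([ 0.49256137, -0.27328252,  0.01531975]), np.int32(341))
top (array([ 0.62346644, -0.03556756,  0.06020548]), np.int32(266))
top (array([0.5578766 , 0.08186078, 0.01371123]), np.int32(163))
top (array([ 0.49123812, -0.27092695,  0.01381831]), np.int32(389))
top (array([ 0.46239142, -0.44061998,  0.04517088]), np.int32(768))
top (array([ 0.43496354, -0.06055889,  0.0599899 ]), np.int32(277))
```

```bash
python3 -m crank '{"linear":[[-0.4,-1.2,0],[-0.4,-1.4,0],[-0.4,-1.5,0],[-0.4,-1.5,0],[-0.25,-1.5,0],[-0.25,-1.5,0],[-0.25,-1.5,0],[-0.25,-1.5,0],[-0.25,-1.5,0],[-0.2,-1.5,0]],"twist":[[0,0,0],[0,0,0],[0,0,0],[0,0,0],[0,0,0.045],[0,0,0.045],[0,0,0.045],[0,0,0.045],[0,0,0.045],[0,0,0.045]],"gripper":[0.68,0.68,0.68,0.68,0.68,0.68,0.68,0.68,0.68,0.68]}'
python3 - <<'E'
from h import *
for n in ('side','top'):
  for o in golds(get_image(n)):
    if o[0][2]<.07 and o[0][2]>0 : print(n,o)
E
```

```text
t: 10.1
position: [0.538, -0.0118, 0.0066]
orientation: [-0.707, 0.707, 0.0, -0.0]
force: [-0.5, -0.3, 0.8]
opening: 0.0305
side (array([0.44550111, 0.18168642, 0.01518634]), np.int32(197))
side (array([ 0.62550222, -0.04238376,  0.06118952]), np.int32(182))
side (array([ 0.43699061, -0.06488025,  0.06098441]), np.int32(213))
side (array([ 0.53902608, -0.05256562,  0.01549434]), np.int32(277))
side (array([ 0.49254163, -0.27337096,  0.01532952]), np.int32(340))
top (array([ 0.63252602, -0.04221125,  0.06007728]), np.int32(91))
top (array([ 0.49117017, -0.27096506,  0.0137666 ]), np.int32(388))
top (array([ 0.46265588, -0.44046584,  0.04513749]), np.int32(769))
top (array([0.4433888 , 0.18760307, 0.01410094]), np.int32(386))
```

```bash
python3 -m crank '{"linear":[[0,-1.2,0],[0,-1.5,0],[0,-1.5,0],[0.1,-1.5,0],[0.1,-1.5,0],[0.15,-1.5,0],[0.15,-1.5,0],[0.15,-1.5,0],[0.15,-1.4,0],[0.15,-1.2,0]],"twist":[[0,0,0],[0,0,0],[0,0,0],[0,0,0],[0,0,0],[0,0,0],[0,0,0],[0,0,0],[0,0,0],[0,0,0]],"gripper":[0.68,0.68,0.68,0.68,0.68,0.68,0.68,0.68,0.68,0.68]}'
python3 - <<'E'
from h import *
d=save('side','s3.png')
for n in ('side',):
  for o in golds(get_image(n)):
    if o[0][2]<.07 and o[0][2]>0 : print(n,o)
E
```

```text
t: 11.2
position: [0.5482, -0.1547, 0.0067]
orientation: [-0.707, 0.707, -0.0, 0.001]
force: [0.6, -0.2, 0.1]
opening: 0.0305
side (array([ 0.62522793, -0.04190024,  0.06119744]), np.int32(186))
side (array([ 0.43617117, -0.06594868,  0.06134818]), np.int32(192))
side (array([ 0.54923629, -0.19691663,  0.01537168]), np.int32(327))
side (array([ 0.49274442, -0.2735707 ,  0.01554937]), np.int32(333))
```

View pics/s3.png

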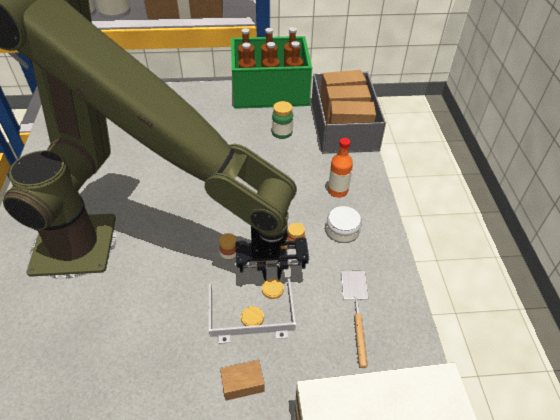

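The side view shows the second lid at (272,289), inside the mouth of the bay, with the first at (252,317). I'll finish this push, back off, lift and go round behind the third.

```bash
python3 -m crank '{"linear":[[0.1,-0.8,0],[0.1,-1.1,0],[0.1,-1,0],[0,-0.8,0],[0,-0.4,0],[0,-0.2,0],[0,0,0],[0,1,0],[0,1.5,0.5],[0,1,3]],"twist":[[0,0,0],[0,0,0],[0,0,0],[0,0,0],[0,0,0],[0,0,0],[0,0,0],[0,0,0],[0,0,0],[0,0,0]],"gripper":[0.68,0.68,0.68,0.68,0.68,0.68,0.68,0.68,0.68,0.68]}'
python3 -m crank '{"linear":[[0,1,4],[-1,3.8,3],[-1.5,4.6,0],[-1.5,4.6,0],[-1.5,4.6,0],[-1.5,4.6,0],[-1.5,4.6,0],[-1.5,4.6,0],[-1.5,4.6,0],[-1,3,0]],"twist":[[0,0,0],[0,0,0],[0,0,0.05],[0,0,0.05],[0,0,0.05],[0,0,0.05],[0,0,0.05],[0,0,0.05],[0,0,0.05],[0,0,0.055]],"gripper":[0.68,0.68,0.68,0.68,0.68,0.68,0.68,0.68,0.68,0.68]}'
python3 - <<'E'
from h import *
for n in ('side','top'):
  for o in golds(get_image(n)):
    if o[0][2]<.07 and o[0][2]>0 : print(n,o)
E
```

```text
t: 12.3
position: [0.5477, -0.1582, 0.0382]
orientation: [0.708, -0.706, 0.003, 0.003]
force: [0.2, -0.2, -0.1]
opening: 0.0304
t: 13.3
position: [0.4237, 0.242, 0.1121]
orientation: [0.693, -0.692, -0.144, 0.144]
force: [1.0, -0.4, -0.0]
opening: 0.0305
side (array([0.44549408, 0.1820059 , 0.01516012]), np.int32(200))
side (array([ 0.62551139, -0.04033168,  0.06121712]), np.int32(181))
side (array([ 0.43678324, -0.06541322,  0.06136475]), np.int32(196))
side (array([ 0.55173219, -0.23744861,  0.0154825 ]), np.int32(347))
side (array([ 0.49255062, -0.27320999,  0.01517149]), np.int32(344))
top (array([ 0.62351778, -0.03540548,  0.06005289]), np.int32(264))
top (array([ 0.55040516, -0.23278773,  0.01342284]), np.int32(383))
top (array([ 0.49117014, -0.27096548,  0.01376434]), np.int32(388))
top (array([ 0.4625041 , -0.44123178,  0.04511179]), np.int32(734))
top (array([0.44335951, 0.187707  , 0.01387123]), np.int32(387))
top (array([ 0.43491205, -0.06049485,  0.06017079]), np.int32(276))
```

```bash
python3 -m crank '{"linear":[[-0.3,0,-2.5],[0,0,-3],[0,0,-3],[0,0,-1.6],[0,0,-0.6],[0.3,-0.7,0],[0.35,-0.8,0],[0.35,-0.8,0],[0.5,-1.2,0],[0.6,-1.4,0]],"twist":[[0,0,0],[0,0,0],[0,0,0],[0,0,0],[0,0,0],[0,0,0],[0,0,0],[0,0,0],[0,0,0],[0,0,0]],"gripper":[0.68,0.68,0.68,0.68,0.68,0.68,0.68,0.68,0.68,0.68]}'
python3 - <<'E'
from h import *
for n in ('side','top'):
  for o in golds(get_image(n)):
    if o[0][2]<.02 and o[0][2]>0 : print(n,o)
E
```

```text
t: 14.4
position: [0.4452, 0.1887, 0.0056]
orientation: [0.693, -0.693, -0.142, 0.141]
force: [-0.2, 0.2, -0.1]
opening: 0.0304
side (array([0.46048597, 0.15016483, 0.01523983]), np.int32(216))
side (array([ 0.55149914, -0.23740019,  0.01543538]), np.int32(344))
side (array([ 0.49252277, -0.27328292,  0.01543933]), np.int32(342))
top (array([ 0.55029816, -0.23278913,  0.01406417]), np.int32(383))
top (array([ 0.49123572, -0.2709619 ,  0.01363354]), np.int32(389))
top (array([0.4621371 , 0.14659857, 0.01414169]), np.int32(311))
```

```bash
python3 -m crank '{"linear":[[0.5,-1.2,0],[0.6,-1.4,0],[0.6,-1.4,0],[0.6,-1.4,0],[0.6,-1.4,0],[0.6,-1.4,0],[0.6,-1.4,0],[0.6,-1.4,0],[0.5,-1.2,0],[0.4,-0.9,0]],"twist":[[0,0,0],[0,0,0],[0,0,0],[0,0,0],[0,0,0],[0,0,0],[0,0,0],[0,0,0],[0,0,0],[0,0,0]],"gripper":[0.68,0.68,0.68,0.68,0.68,0.68,0.68,0.68,0.68,0.68]}'
python3 - <<'E'
from h import *
for n in ('side','top'):
  for o in golds(get_image(n)):
    if o[0][2]<.02 and o[0][2]>0 : print(n,o)
E
```

```text
t: 15.5
position: [0.5006, 0.0575, 0.0047]
orientation: [-0.693, 0.693, 0.142, -0.142]
force: [0.3, 0.2, 0.2]
opening: 0.0303
side (array([0.51562125, 0.01926739, 0.01494905]), np.int32(246))
side (array([ 0.55167242, -0.23738331,  0.01523618]), np.int32(344))
side (array([ 0.49251171, -0.27348365,  0.01546821]), np.int32(340))
top (array([ 0.55031962, -0.23271703,  0.01405885]), np.int32(384))
top (array([ 0.49117586, -0.27088016,  0.01386824]), np.int32(390))
```

```bash
python3 -m crank '{"linear":[[0.2,-1,0],[0.2,-1.3,0],[0.2,-1.4,0],[0.2,-1.4,0],[0.2,-1.5,0],[0.15,-1.5,0],[0.1,-1.25,0],[0.1,-1.25,0],[0.1,-1.25,0],[0.1,-1.1,0]],"twist":[[0,0,-0.0675],[0,0,-0.0675],[0,0,-0.0675],[0,0,-0.0675],[0,0,-0.0675],[0,0,-0.0675],[0,0,-0.07],[0,0,-0.07],[0,0,-0.07],[0,0,-0.07]],"gripper":[0.68,0.68,0.68,0.68,0.68,0.68,0.68,0.68,0.68,0.68]}'
python3 - <<'E'
from h import *
d=save('side','s4.png')
for o in golds(get_image('side')):
    if o[0][2]<.07 and o[0][2]>0 : print(o)
E
```

```text
t: 16.6
position: [0.5155, -0.071, 0.0046]
orientation: [0.7, -0.7, 0.1, -0.1]
force: [0.5, -0.1, -0.6]
opening: 0.0304
(array([ 0.6278486 , -0.04297469,  0.06138923]), np.int32(164))
(array([ 0.43561286, -0.07254389,  0.06080105]), np.int32(135))
(array([ 0.50668488, -0.11187642,  0.01497743]), np.int32(291))
(array([ 0.55164491, -0.23743715,  0.01516609]), np.int32(339))
(array([ 0.4927064 , -0.27344487,  0.01547385]), np.int32(336))
```

View pics/s4.png

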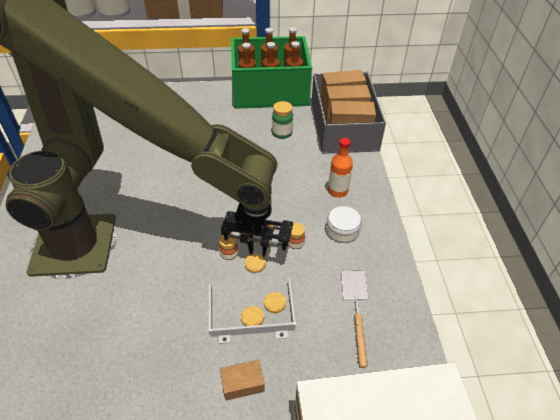

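The side view shows the third lid at (256,264), past both jars and about to enter the bay. The jars are still in place.

```bash
python3 -m crank '{"linear":[[-0.1,-1,0],[-0.15,-1.1,0],[-0.2,-1.1,0],[-0.25,-1.15,0],[-0.7,-1.1,0],[-0.75,-1.15,0],[-0.75,-1.15,0],[-0.75,-1.15,0],[-0.75,-1.15,0],[-0.6,-0.95,0]],"twist":[[0,0,-0.062],[0,0,-0.062],[0,0,-0.062],[0,0,-0.062],[0,0,-0.03],[0,0,-0.03],[0,0,0],[0,0,0],[0,0,0],[0,0,0]],"gripper":[0.68,0.68,0.68,0.68,0.68,0.68,0.68,0.68,0.68,0.68]}'
python3 - <<'E'
from h import *
for n in ('side','top'):
  for o in golds(get_image(n)):
    if o[0][2]<.02 and o[0][2]>0 : print(n,o)
E
```

```text
t: 17.7
position: [0.4648, -0.1819, 0.0047]
orientation: [0.677, -0.677, 0.205, -0.205]
force: [0.0, -0.4, -0.2]
opening: 0.03
side (array([ 0.44662046, -0.21581452,  0.01497599]), np.int32(337))
side (array([ 0.55136871, -0.23741212,  0.01530952]), np.int32(342))
side (array([ 0.49268773, -0.27358374,  0.01570062]), np.int32(338))
top (array([ 0.56123194, -0.23594635,  0.01348421]), np.int32(190))
top (array([ 0.49459125, -0.28225585,  0.01484281]), np.int32(151))
```

```bash
python3 -m crank '{"linear":[[-0.4,-0.6,0],[-0.5,-0.7,0],[-0.3,-0.5,0],[-0.2,-0.3,0],[0,0,0],[0.5,0.8,0],[0.8,1.2,0.5],[0.6,0.8,3],[0,1,4],[0,4,3]],"twist":[[0,0,0],[0,0,0],[0,0,0],[0,0,0],[0,0,0],[0,0,0],[0,0,0],[0,0,0],[0,0,0],[0,0,0]],"gripper":[0.68,0.68,0.68,0.68,0.68,0.68,0.68,0.68,0.68,0.68]}'
python3 -m crank '{"linear":[[0,4.5,2],[0,4.5,2],[0,4.5,2],[0,4.5,2],[0,4.5,0],[0,4.5,0],[0,4.5,0],[0,3,0],[0,0,0],[0,0,0]],"twist":[[0,0,0],[0,0,0],[0,0,0],[0,0,0],[0,0,0],[0,0,0],[0,0,0],[0,0,0],[0,0,0],[0,0,0]],"gripper":[0.68,0.68,0.68,0.68,0.68,0.68,0.68,0.68,0.68,0.68]}'
python3 - <<'E'
from h import *
d=save('top','t5.png')
for o in golds(d):
    if o[0][2]<.07 and o[0][2]>0 :
        p=o[0]; b=p[:2]-[.4875,-.1805]; print(o, 'bay', b[0]+.012*b[1], b[1]-.012*b[0])
P=world(d)
for n in ['soda','can','spatula','talljar']:
    for o in outline_of('top',n)[:1]:
        p=P[o['pixels']&(d['depth']>0)];print(n,o['extent'],np.median(p,0))
print(sense()['position'],sense()['force'])
E
```

```text
t: 18.8
position: [0.4724, -0.1241, 0.1127]
orientation: [-0.676, 0.677, -0.205, 0.207]
force: [2.0, -0.3, -0.1]
opening: 0.0305
t: 19.8
position: [0.4701, 0.2223, 0.1897]
orientation: [-0.677, 0.677, -0.204, 0.204]
force: [0.7, -0.7, 0.8]
opening: 0.0306
(array([ 0.62354905, -0.03555711,  0.06033041]), np.int32(266)) bay 0.1377883667305275 0.14331030383845578
(array([ 0.55033331, -0.23278865,  0.01361369]), np.int32(384)) bay 0.06220584637208548 -0.0530426489788262
(array([ 0.49117175, -0.27094204,  0.01388824]), np.int32(388)) bay 0.0025864485425496266 -0.0904861039150957
(array([ 0.46249492, -0.44064263,  0.04501146]), np.int32(768)) bay -0.02812679494608713 -0.25984256874994577
(array([ 0.43144624, -0.23212973,  0.01375295]), np.int32(394)) bay -0.05667331757901146 -0.05095707988063249
(array([ 0.43497826, -0.0605499 ,  0.06024996]), np.int32(277)) bay -0.05108234319426942 0.1205803619150505
soda [203.2, 125.1, 237.9, 157.9] [0.76374838 0.15239396 0.13269335]
can [266.7, 128.3, 304.9, 172.5] [ 0.75890288 -0.0018761   0.05398825]
spatula [340.1, 138.0, 450.6, 167.9] [ 0.75555891 -0.21473741  0.00463652]
talljar [81.1, 187.3, 122.6, 222.6] [0.62171177 0.4427388  0.10669846]
[0.47071711 0.22024273 0.18973509] [0.7134574  0.44447874 0.52328759]
```

View pics/t5.png

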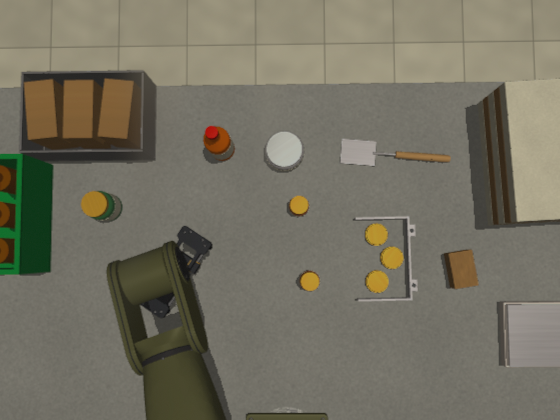

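The top view shows all three lids inside the bay at (376,235), (392,258) and (377,282). The jars and bystanders are unmoved and the arm is clear, so I'm handing in.

```bash
python3 -c "from cell import hand_in; print(hand_in())"
```

```text
the job is handed in; nothing more can be done
None
```

All three lids are in the bay, and I handed the job in at about 20 s of the 67 s allowed. I swept them one at a time with the fingers about 30 mm apart and their tips about 5 mm above the bench. Each went between the two jars and through the open side.

**Lids:** in the last top view, the lid centres are at about (+62, −53), (+3, −90) and (−57, −51) mm in the bay frame. That leaves each centre at least 50 mm inside the opening line, with all three lids flat.

**Everything else:** both jars measured within 1 mm of where they started. The bottle, tin, spatula and tall jar were within about 2 mm, which is the camera's own accuracy. The detector never reported the sachets box; by its gold-coloured top and the picture, it had not moved.

**Arm:** the fingers ended at 0.19 m height, clear of everything. Wrist force stayed near zero, about 2 N at most in the readings after each move.

The side and top cameras differed by up to 5 mm on lid positions, well within the margins. No check failed.

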